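# Hang the measuring dipper in a chain under the rail

## Task

Lift the blue wire hanger out of its wooden block and hang it by its two top hooks on the copper rail under the wire shelf, and let go of it. Then hang the steel measuring dipper by its own hook from the hanger's lower loop, so that the two hang freely one below the other and come to rest. Leave the other things on the bench where they stand.

Things in the scene. Friction and masses are not known exactly. Their poses are not given: they have to be found in the camera images.
- rail_mid (a point): Middle of the axis of the straight level copper rail, 12 mm thick and 280 mm long, 320 mm above the bench, running along this point's y axis carried at both ends by dark brackets. x points level across the rail, away from the stand's open side and mostly to the robot's left; z up. Things may hang anywhere between the brackets; the middle has most room.
- rail: The same rail as a body; origin and axes as point rail_mid.
- stand: Fixed stand of rail and shelf; origin on the bench below the rail's middle, axes as the rail. Shelf: 6 mm steel wires along y, undersides 85 mm above the rail's axis, from x -8 to x +76 mm. A gripper pointing straight down does not fit below it: come from the open side (-x, the robot's right), tool leaning 25 to 50 degrees, fingers to +x and down. Posts at x +60, y +-140 mm.
- hanger_grip (a point): Centre of the blue hanger's orange grip, 12 (x) by 20 (y) by 38 (z) mm; pinch it across the 20 mm (along y). 103 mm above the bench at the start. z up along the hanger, x to the side to which its hooks reach. From here the crook is at x +16, z +44 mm, the loop's bottom bar at x +16, z -87 mm. The hooks rise from its top at y +-7 mm.
- hanger_crook (a point): Highest point inside the hanger's two top hooks (underside of the bend, midway between the wires). 5 mm wire, inverted V from x -16 to +16 mm, then legs at x +16 ending 23 mm below this point; 27 mm clear gap for the rail. Hung, this point is 7 to 10 mm above the rail's axis, x as the rail's x. Axes as the hanger.
- hanger_loop (a point): Middle of the top of the lowest bar of the hanger's closed lower loop, where the other hook shall rest. Loop of 6 mm wire in the hanger's y-z plane, clear inside 44 wide, 53 high; the bar dips to the middle. At the start it stands 40 mm deep in the block's slot (2.5 mm play, so it may lean a few degrees): pull it straight up.
- hanger: Blue wire hanger with orange grip, 143 mm tall, 90 to 145 g. Origin at the foot of the loop, z up, x to the side to which its hooks reach (forward and to the robot's left at the start).
- block: Fixed light wooden block 50 (x) by 90 (y) by 50 mm high with a slot along y in its top that holds the hanger. Origin under its centre.
- dipper_grip (a point): Centre of the steel dipper's brown wooden grip, 12 (x) by 18 (y) by 40 (z) mm; pinch it across the 18 mm (along y). 92 mm above the bench at the start. z up, x to the side to which its hook reaches (forward and left). From here the crook is at x +26, z +43 mm, the cup's underside at z -92 mm.
- dipper_crook (a point): Highest point inside the dipper's single top hook (underside of the bend). 6 mm wire in the x-z plane: riser at x -26 mm, leg at x +14 mm ending 21 mm below this point, 34 mm clear between them; the bend's top is 7 mm above this point. Axes as the dipper.
- dipper: Steel measuring dipper: cup 56 mm across and 45 mm high standing on the bench, upright handle on its -x side with a hook at the top, 142 mm tall, 105 to 190 g. Origin under the middle of the cup, z up, x to the side to which its hook reaches.
- tray: Bystander: aluminium tray 230 by 130 mm, 15 mm high, origin under its centre.
- spatula: Bystander: bamboo spatula 200 mm long lying in the tray.
- tumbler: Bystander: upturned glass tumbler, 74 mm across, 100 mm high, origin under its centre.
- bowl: Bystander: blue bowl 120 mm across, 50 mm high.
- jar: Bystander: amber glass jar 70 mm across, 90 mm high.

How it is judged (in metres and radians):
On the way, in this order (a step that is already met when the one before it is completed fails the run):
1. the hanger hangs by its hooks on the rail, let go, and the dipper is not yet on it (x of hanger_crook in the frame of rail_mid between -0.012 and 0.012 m and z of hanger_crook in the frame of rail_mid between -0.002 and 0.018 m and y of hanger_crook in the frame of rail_mid between -0.13 and 0.13 m and contact force between hanger and rail above 0.4 N and angle between hanger's own z axis and vertical below 0.35 rad and contact force between each of the fingers, dipper and hanger below 0.05 N), for 0.3 s.
2. the dipper hangs by its hook from the hanger's lower loop, let go (distance between dipper_crook and hanger_loop below 0.016 m and contact force between dipper and hanger above 0.4 N and angle between dipper's own z axis and vertical below 0.35 rad and height (world z) of dipper_grip above 0.12 m and contact force between the fingers and dipper below 0.05 N), for 0.2 s.
At the end, for the whole second after the job is handed in: The hanger hangs upright (within 20 degrees) by its hooks on the rail between its brackets, the dipper hangs upright (within 20 degrees) by its hook in the bottom of the hanger's loop (crook within 16 mm of it), clear of the bench; both are let go and slower than 60 mm/s (all of step 2 and x of hanger_crook in the frame of rail_mid between -0.012 and 0.012 m and z of hanger_crook in the frame of rail_mid between -0.002 and 0.018 m and y of hanger_crook in the frame of rail_mid between -0.13 and 0.13 m and contact force between hanger and rail above 0.4 N and angle between hanger's own z axis and vertical below 0.35 rad and contact force between the fingers and hanger below 0.05 N and linear speed of each of hanger, dipper below 0.06 m/s); the robot touches nothing.
It fails at once if a bystander (tray, spatula, tumbler, bowl or jar) is shoved more than 30 mm (distance of any of tray, spatula, tumbler, bowl, jar from where it was at the start of the episode above 0.03 m).
It fails at once if the glass tumbler is tipped (angle between tumbler's own z axis and vertical above 0.35 rad).
It also fails if it takes over 72 s, if anything falls off the work surface, if the arm or the gripper's body presses on something with over 40 N, if the wrist force passes 120 N, or if a joint passes its speed limit or range.

## Robot

A 6-joint arm with a two-finger parallel gripper is mounted at the origin on the work surface. World frame = base frame: x ahead of the robot, y to its left, z up, the work surface at z = 0. Lengths are in mm, angles in rad, forces in N, time in s.
With the tool pointing down it reaches from about 350 to 775 mm from the base axis. Payload 7.3 kg.
Tool frame: the origin (TCP) lies midway between the tips of the shut fingers; the grasp point (between the pads) lies 19 mm behind it; z points along the fingers, x is the direction in which the jaws open and shut, and the axes are right-handed (so a half turn about z gives the same grasp; the last joint's range is limited). The gripper opens to 92 mm and grips with 3 to 60 N. Pads are 19 mm wide; open, the fingers measure 130 mm over their backs; the gripper's body (75 mm by 190 mm) begins 47 mm behind the grasp point.
Start: joints at [-1.354, 0.342, 1.524, -0, 1.275, -0.146], TCP at [186.342, -490.838, 226.741] pointing down, gripper open.
Joint ranges: [-2.53, 2.53], [-0.77, 2.02], [0.04, 2.7], [-1, 4.14], [0.28, 2.66], [-3.11, 3.11]. Speed limits (rad/s): [2.57, 2.57, 3.14, 3.14, 3.14, 3.14].

## Interface

Orientations are given as [roll, pitch, yaw] about the fixed x, y, z axes, in that order (R = Rz(yaw) Ry(pitch) Rx(roll)).
In Python, from plant import bot gives the robot as it stands.
- The arm moves only by the shell command python3 -m pendant 'ROWS' [OPENING]. ROWS is JSON, a list of rows, each an object with "linear": the shift along the world's x, y, z in mm, a list of three; "twist": the turn about the world's z in degrees. In form: [{"linear": [x, y, z], "twist": twist}, ...]. A call has 1 to 20 rows; each row is the pose to reach, as a shift and turn from the pose commanded when the call began; what a row does not reach only later rows make up. A row lasts 1/8 s, in which the tool goes at most 62.5 mm and 10.7 degrees, less where a joint would pass 70% of its speed; a pose out of reach is approached as far as the arm can. A call with a gripper value outside its range is refused whole. OPENING is the closure in counts, from 0 (fully open) to 255 (shut), set as the call begins (- or left out, the last holds). The fingers move at their own pace and stop on an object; the grip force is fixed at half the most. Time passes only in rows, so rows that repeat a pose let the fingers close. It gives the time, the measured TCP pose, the force and the opening at its end, in the units of the state.
- bot.get_obs(): the state, without advancing time (a new reading comes with each control period).
- bot.capture(name): name is "side" or "top"; returns a dict with "frame" (420x560x3 uint8, blue, green, red), "z_map" (420x560 float32, mm along the optical axis (not along the pixel's ray), 0 where there is no reading), "fx", "fy", "cx", "cy" (pixels), "k1" (the pictures are not rectified: a ray, as slopes to the right and down, at radius r is drawn at 1 + k1 r^2 times it, then the intrinsics apply), "rvec" (rotation vector, rad) and "tvec" (3), from world to camera coordinates, as OpenCV has them. Camera axes: x right, y down, z forward; pixel columns grow to the right and rows downward; lengths in mm; the calibration is good to about 2 mm. A picture is of the moment at which its call begins.
- bot.close_job(): hands the job in, once; it reports no verdict.
The state is a dict: "time": time; "joint_positions": joint angles; "dq": joint speeds; "tau": joint torques, N m; "tool_pos": TCP position; "tcp_rot": TCP orientation; "contact_force": force on the tool from outside, world axes, zero at the start; "moment": the same for the moment, N m; "grip_width": finger opening in mm.
Only numpy, scipy, OpenCV 4.12 (cv2) and the standard library are available. Lean on these libraries where they do the work, as an engineer would, in place of code of your own. Each camera call takes 0.05 s, during which the arm holds its last target. There are 200 camera calls.

## Working session

There is one attempt and no reset: what is moved stays moved. The work goes in short steps, Python scripts to look and compute and a shell command to move; the robot and the scene stay as the last step left them, time stands still between calls to the robot, and variables do not carry over. Pictures are saved under pics/ and viewed, about 8 in all and at most 12, crops included, and the job is handed in when it is done.

```bash
ls -la; mkdir -p pics; python3 -m pendant --help 2>&1 | head -30
cat > h.py <<'E'
import numpy as np, cv2
from plant import bot
np.set_printoptions(precision=1,suppress=True)
def cap(n,f=None):
    c=bot.capture(n)
    if f: cv2.imwrite('pics/'+f,c['frame'])
    return c
def rays(c,uv):
    uv=np.atleast_2d(np.array(uv,float)); d=(uv-[c['cx'],c['cy']])/[c['fx'],c['fy']]
    s=d.copy()
    for _ in range(20): s=d/(1+c['k1']*(s**2).sum(1,keepdims=True))
    R=cv2.Rodrigues(np.array(c['rvec'],float))[0]; t=np.array(c['tvec'],float).ravel()
    return -R.T@t, np.c_[s,np.ones(len(s))]@R   # origin, directions (depth 1)
def pts(c,uv):  # by depth map
    uv=np.atleast_2d(np.array(uv)); o,d=rays(c,uv); z=c['z_map'][uv[:,1].astype(int),uv[:,0].astype(int)]
    P=o+d*z[:,None]; P[z==0]=np.nan; return P
def plane(c,uv,h):
    o,d=rays(c,uv); return o+d*((h-o[2])/d[:,2])[:,None]
def tri(c1,uv1,c2,uv2):
    o1,d1=rays(c1,uv1);o2,d2=rays(c2,uv2);d1=d1[0]/np.linalg.norm(d1[0]);d2=d2[0]/np.linalg.norm(d2[0])
    a=np.linalg.lstsq(np.c_[d1,-d2],o2-o1,rcond=None)[0];p=o1+a[0]*d1;q=o2+a[1]*d2
    return (p+q)/2,np.linalg.norm(p-q)
def mask(c,lo,hi):
    return cv2.inRange(cv2.cvtColor(c['frame'],cv2.COLOR_BGR2HSV),np.array(lo),np.array(hi))
E
python3 - <<'E'
from h import *
for n in('side','top'):
    c=cap(n,n+'0.png'); o,d=rays(c,[[280,210]]); print(n,c['fx'],c['k1'],o,d, (c['z_map']==0).mean())
print(bot.get_obs())
E
```

```text
total 12
drwxr-xr-x  3 agent agent 4096 Dec  5 04:32 .
drwxr-xr-x 23 root  root  4096 Dec  5 04:32 ..
drwxr-xr-x  2 agent agent 4096 Dec  5 04:32 pics
invalid input: not JSON, or not a number
side 467.0561623921452 0.037147937839618464 [-113.9  643.6  949.8] [[ 0.5 -0.5 -0.6]] 0.00407312925170068
top 396.3169408378088 0.017817031943537603 [ 407.   -13.6 1179.1] [[ 0.1  0.  -1. ]] 0.004077380952380952
{'time': 0.1, 'joint_positions': array([-1.4,  0.3,  1.5,  0. ,  1.3, -0.1]), 'dq': array([ 0., -0., -0.,  0., -0.,  0.]), 'tau': array([  0. , -43.2, -24.5,   0.1,   0.1,  -0. ]), 'tool_pos': array([ 186.3, -490.5,  226.1]), 'tcp_rot': array([-3.1,  0. , -1.2]), 'contact_force': array([-0.6, -0.2,  0.1]), 'moment': array([-0.,  0., -0.]), 'grip_width': 91.88419045981396}
```

View pics/side0.png

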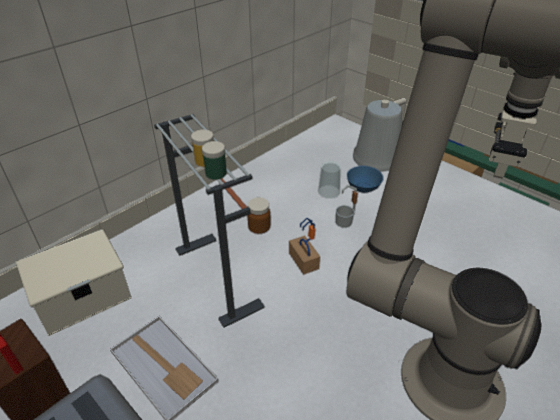

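View pics/top0.png

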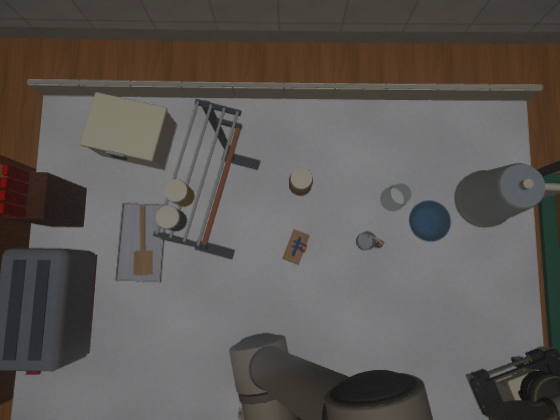

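```bash
R='{"linear":[0,0,600],"twist":0}'; python3 -m pendant '[{"linear":[0,0,600],"twist":0},{"linear":[0,0,600],"twist":0},{"linear":[0,0,600],"twist":0},{"linear":[0,0,600],"twist":0},{"linear":[0,0,600],"twist":0},{"linear":[0,0,600],"twist":0},{"linear":[0,0,600],"twist":0},{"linear":[0,0,600],"twist":0},{"linear":[0,0,600],"twist":0},{"linear":[0,0,600],"twist":0}]'
python3 - <<'E'
from h import *
np.set_printoptions(precision=3,suppress=True)
o=bot.get_obs(); print(o['joint_positions'],o['tool_pos'],o['tcp_rot'])
s,t=cap('side'),cap('top')
for n,c in(('side',s),('top',t)):
    for nm,lo,hi in(('orange',[3,170,120],[14,255,255]),('blue',[105,150,60],[125,255,255]),('copper',[3,120,60],[14,255,255])):
        m=mask(c,lo,hi); k,l,st,ce=cv2.connectedComponentsWithStats(m)
        print(n,nm,[(st[i,:5].tolist(),ce[i].round(1).tolist()) for i in range(1,k) if st[i,4]>8])
cv2.imwrite('pics/c1.png',np.vstack([cv2.resize(s['frame'][175:265,270:400],(780,540)*1)[:300] if 0 else cv2.resize(s['frame'][180:280,280:390],None,fx=3.5,fy=3.5,interpolation=2)[:, :385], cv2.resize(t['frame'][215:275,275:385],(385,210),interpolation=2)]))
E
```

```text
time: 1.35
tool_pos: [155.3, -408.4, 682.2]
tcp_rot: [-3.139, -0.016, -1.208]
contact_force: [0.4, -0.3, 0.4]
grip_width: 91.9
[-1.387  0.432  0.037  0.011  2.657 -0.169] [ 155.303 -408.362  682.209] [-3.139 -0.016 -1.208]
side orange [([310, 226, 3, 4, 11], [311.1, 227.4])]
side blue [([453, 142, 10, 4, 11], [457.3, 143.4])]
side copper [([226, 188, 20, 20, 95], [235.6, 197.6]), ([353, 192, 4, 12, 34], [354.3, 197.2]), ([248, 210, 22, 23, 250], [258.5, 221.2]), ([309, 225, 6, 14, 70], [311.3, 231.8]), ([2, 323, 13, 15, 44], [8.0, 330.8]), ([7, 322, 22, 29, 205], [17.7, 335.8]), ([23, 339, 15, 23, 58], [30.3, 349.8]), ([0, 352, 13, 19, 64], [3.7, 362.2]), ([17, 367, 5, 5, 10], [18.8, 369.4]), ([13, 372, 6, 4, 9], [15.3, 373.6])]
top orange []
top blue []
top copper [([0, 38, 560, 131, 26827], [272.5, 73.9]), ([202, 127, 38, 118, 481], [220.7, 185.4]), ([0, 164, 8, 16, 58], [1.9, 171.7]), ([534, 206, 20, 212, 765], [543.3, 311.9]), ([302, 246, 5, 5, 16], [303.9, 247.6]), ([0, 400, 12, 20, 189], [5.4, 410.2])]
```

```bash
python3 -m pendant '[{"linear":[0,0,-100],"twist":0},{"linear":[0,0,-100],"twist":0},{"linear":[0,0,-100],"twist":0}]'
python3 - <<'E'
from h import *
np.set_printoptions(precision=4,suppress=True)
o=bot.get_obs(); print(o['joint_positions'],o['tool_pos'],o['tcp_rot'])
from scipy.spatial.transform import Rotation as R
print(R.from_euler('xyz',o['tcp_rot']).as_matrix())
E
```

```text
time: 1.82
tool_pos: [155.8, -410.0, 577.8]
tcp_rot: [-3.138, -0.01, -1.208]
contact_force: [-0.3, -0.8, 0.9]
grip_width: 91.6
[-1.3868  0.1755  0.7995  0.0065  2.1574 -0.1752] [ 155.7678 -409.9998  577.7958] [-3.1379 -0.01   -1.208 ]
[[ 0.3549 -0.9349  0.007 ]
 [-0.9349 -0.3549 -0.0081]
 [ 0.01   -0.0037 -0.9999]]
```

View pics/c1.png

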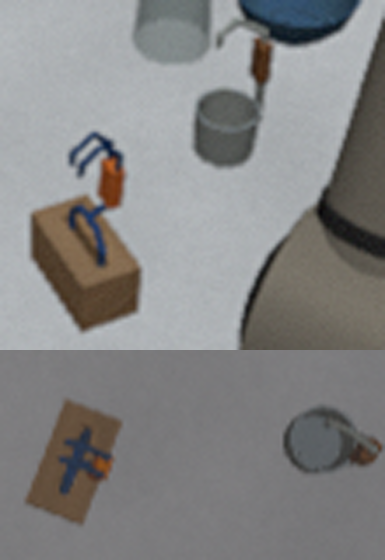

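```bash
python3 -m pendant '[{"linear":[20,-100,0],"twist":-10},{"linear":[20,-100,0],"twist":-20},{"linear":[20,-100,0],"twist":-30},{"linear":[20,-100,0],"twist":-40},{"linear":[20,-100,0],"twist":-50},{"linear":[20,-100,0],"twist":-60},{"linear":[20,-100,0],"twist":-70},{"linear":[20,-100,0],"twist":-80},{"linear":[20,-100,0],"twist":-90},{"linear":[20,-100,0],"twist":-100}]'
python3 -c "
from h import *
print(bot.get_obs()['joint_positions'].round(3))"
python3 -m pendant '[{"linear":[120,-600,0],"twist":0},{"linear":[120,-600,0],"twist":0},{"linear":[120,-600,0],"twist":0}]'
python3 -c "
from h import *
print(bot.get_obs()['joint_positions'].round(3))"
python3 -m pendant '[{"linear":[120,-600,0],"twist":0}]'
python3 -m pendant '[{"linear":[120,-600,0],"twist":0}]'
python3 -c "
from h import *
print(bot.get_obs()['joint_positions'].round(3))"
```

```text
time: 3.08
tool_pos: [175.9, -510.5, 579.2]
tcp_rot: [3.141, -0.014, -2.959]
contact_force: [0.3, 0.5, -0.5]
grip_width: 91.7
[-1.4  0.5  0.4 -0.   2.3  1.6]
time: 3.45
tool_pos: [168.8, -546.2, 586.8]
tcp_rot: [-3.137, -0.013, -2.955]
contact_force: [-0.3, -0.5, -0.3]
grip_width: 92.1
[-1.4  0.6  0.  -0.   2.5  1.5]
time: 3.58
tool_pos: [175.0, -582.7, 562.4]
tcp_rot: [-3.11, -0.011, -2.953]
contact_force: [-0.4, 0.8, 0.2]
grip_width: 91.4
time: 3.7
tool_pos: [179.7, -619.6, 532.8]
tcp_rot: [-3.092, -0.009, -2.953]
contact_force: [-0.4, -0.1, -0.2]
grip_width: 91.9
[-1.4  0.7  0.  -0.   2.3  1.5]
```

```bash
for i in 1; do :; done
python3 -m pendant '[{"linear":[120,-600,0],"twist":0}]' >/dev/null
python3 -m pendant '[{"linear":[120,-600,0],"twist":0}]' >/dev/null
python3 -m pendant '[{"linear":[120,-600,0],"twist":0}]' | sed -n 2,3p
python3 -m pendant '[{"linear":[120,-600,0],"twist":0}]' >/dev/null
python3 -m pendant '[{"linear":[120,-600,0],"twist":0}]' | sed -n 2,3p
python3 -c "
from h import *
print((bot.get_obs()['joint_positions']*1000).round())"
```

```text
tool_pos: [192.1, -716.9, 454.1]
tcp_rot: [-3.012, -0.003, -2.953]
tool_pos: [199.2, -774.1, 405.8]
tcp_rot: [-2.949, 0.001, -2.952]
[-1418.   909.    38.     9.  2002.  1539.]
```

```bash
python3 -m pendant '[{"linear":[100,-500,300],"twist":0}]' >/dev/null
python3 -m pendant '[{"linear":[100,-500,300],"twist":0}]' | sed -n 2,3p
python3 -m pendant '[{"linear":[100,-500,300],"twist":0}]' >/dev/null
python3 -m pendant '[{"linear":[100,-500,300],"twist":0}]' >/dev/null
python3 -m pendant '[{"linear":[100,-500,300],"twist":0}]' >/dev/null
python3 -m pendant '[{"linear":[100,-500,300],"twist":0}]' | sed -n 2,3p
python3 -c "
from h import *
print((bot.get_obs()['joint_positions']*1000).round())"
```

```text
tool_pos: [199.7, -798.9, 412.3]
tcp_rot: [-2.87, 0.006, -2.951]
tool_pos: [202.7, -850.5, 428.0]
tcp_rot: [-2.705, 0.013, -2.948]
[-1438.   911.    38.    38.  1756.  1528.]
```

```bash
python3 -m pendant '[{"linear":[80,-400,400],"twist":0}]' >/dev/null
python3 -m pendant '[{"linear":[80,-400,400],"twist":0}]' >/dev/null
python3 -m pendant '[{"linear":[80,-400,400],"twist":0}]' | sed -n 2,4p
python3 -m pendant '[{"linear":[80,-400,400],"twist":0}]' >/dev/null
python3 -m pendant '[{"linear":[80,-400,400],"twist":0}]' | sed -n 2,4p
python3 - <<'E'
from h import *
np.set_printoptions(precision=3,suppress=True)
print((bot.get_obs()['joint_positions']*1000).round())
s,t=cap('side','side1.png'),cap('top')
# rail: top view pixels on z=320 plane (axis seen from above: top at 326)
m=mask(t,[3,120,60],[14,255,255]); k,l,st,ce=cv2.connectedComponentsWithStats(m)
i=l[185,220] or l[186,221]
ys,xs=np.nonzero(l==[j for j in range(1,k) if 195<st[j,0]<210 and st[j,3]>80][0])
P=plane(t,np.c_[xs,ys],322); mu=P.mean(0); u=np.linalg.svd(P-mu)[2][0]; u*=np.sign(u[0]); pr=(P-mu)@u
print('rail',mu,u,pr.min(),pr.max(), mu+u*(pr.min()+pr.max())/2)
for nm,px in (('h',(303.9,247.6)),):
    print(nm, plane(t,[px],103+19))
print('depth rail side', pts(s,[[235,197],[230,192],[241,204]]))
# grips across views
m=mask(s,[3,120,60],[14,255,255]); k,l,st,ce=cv2.connectedComponentsWithStats(m)
for j in range(1,k):
    if 300<ce[j][0]<360 and st[j,4]>20:
        ys,xs=np.nonzero(l==j); print(st[j],ce[j],np.nanmedian(pts(s,np.c_[xs,ys]),0))
m=mask(t,[3,100,50],[18,255,255]); k,l,st,ce=cv2.connectedComponentsWithStats(m)
for j in range(1,k):
    if 280<ce[j][0]<390 and 230<ce[j][1]<270 and st[j,4]>4:
        ys,xs=np.nonzero(l==j); print(st[j],ce[j],np.nanmedian(pts(t,np.c_[xs,ys]),0))
E
```

```text
tool_pos: [201.4, -865.2, 479.4]
tcp_rot: [-2.576, 0.017, -2.946]
contact_force: [-0.9, -0.2, 0.5]
tool_pos: [201.2, -876.8, 507.7]
tcp_rot: [-2.494, 0.019, -2.944]
contact_force: [-0.4, 0.3, -0.1]
[-1453.   849.    37.    63.  1610.  1522.]
rail [587.531 131.851 322.   ] [ 0.969 -0.247  0.   ] -135.0851991730853 134.88447228371288 [587.434 131.876 322.   ]
h [[461.209 -60.954 122.   ]]
depth rail side [[496.341 157.205 325.377]
 [520.01  150.941 322.374]
 [469.462 164.267 325.778]]
[353 192   4  12  34] [354.382 197.206] [ 468.918 -260.699   98.161]
[309 225   6  14  70] [311.329 231.8  ] [455.954 -55.177 107.69 ]
[297 233   3   5   7] [298.286 234.714] [500.601 -47.107  50.038]
[292 234   5   4   8] [293.875 235.75 ] [497.525 -35.653  49.67 ]
[301 234   2   4   5] [301.2 235.6] [498.015 -55.829  48.011]
[378 244   3   3   7] [379. 245.] [ 471.65  -262.693  111.597]
[289 247   4   4   6] [290.5 248.5] [461.674 -26.094  51.744]
[301 246   6   5  19] [303.842 247.526] [462.455 -61.213 122.943]
[297 251   5   3  11] [299.182 251.818] [452.472 -50.495  50.243]
[288 255   7   7  15] [290.8 257.8] [437.663 -27.854  51.86 ]
```

```bash
python3 - <<'E'
from h import *
t=cap('top')
hsv=cv2.cvtColor(t['frame'],cv2.COLOR_BGR2HSV)
# block: brown/wood region
m=mask(t,[3,50,40],[25,255,255]); m[:, :270]=0; m[:, 325:]=0; m[:225]=0; m[270:]=0
m|=mask(t,[100,90,20],[130,255,255]) & (cv2.rectangle(np.zeros_like(m),(283,228),(312,268),255,-1))
m=cv2.morphologyEx(m,cv2.MORPH_CLOSE,np.ones((3,3)))
c=max(cv2.findContours(m,0,2)[0],key=cv2.contourArea); r=cv2.minAreaRect(c); b=cv2.boxPoints(r); print('blockrect',r); B=plane(t,b,50)
print(B.mean(0),[np.linalg.norm(B[i]-B[(i+1)%4]) for i in range(4)],[np.degrees(np.arctan2(*(B[(i+1)%4]-B[i])[[1,0]])) for i in range(4)])
# height map objects from depth
v,u=np.mgrid[225:270,275:400]; uv=np.c_[u.ravel(),v.ravel()]; P=pts(t,uv)
for nm,x0,x1,a,z in (('block',285,312,35,57),('hooks',285,312,130,160),('hang60',285,312,60,95),('cup',350,378,30,60),('diphook',350,395,118,150),('dgrip',350,395,70,118)):
    k=(uv[:,0]>=x0)&(uv[:,0]<=x1)&(P[:,2]>a)&(P[:,2]<z); Q=P[k]
    if len(Q)>3:
        mu=Q.mean(0); w,V=np.linalg.eigh(np.cov(Q[:,:2].T)); print(nm,len(Q),mu,'pc',np.degrees(np.arctan2(V[1,1],V[0,1])),np.sqrt(w), Q.min(0),Q.max(0))
        if nm=='block': r=cv2.minAreaRect(Q[:,:2].astype(np.float32)); print(r)
        if nm=='cup': print(cv2.minEnclosingCircle(Q[:,:2].astype(np.float32)))
o=bot.get_obs(); print(o['time'],o['tool_pos'])
E
```

```text
blockrect ((296.51727294921875, 246.70689392089844), (19.312314987182617, 31.38251304626465), 21.801410675048828)
[467.4 -43.2  50. ] [np.float64(89.33746921724459), np.float64(55.06904181424255), np.float64(89.09619605463092), np.float64(54.54758905416704)] [np.float64(-21.063768546479615), np.float64(-111.12338382171066), np.float64(158.6007112059485), np.float64(69.13108013979435)]
block 420 [469.7 -40.   50.8] pc 161.9120733030742 [14.9 28.6] [418.5 -78.6  37.4] [517.3 -10.6  57. ]
((469.32440185546875, -41.09127426147461), (49.71721649169922, 90.12167358398438), 69.39046478271484)
hooks 51 [466.8 -46.7 145.1] pc 66.74361390156494 [ 7.1 10.5] [454.  -65.8 135.5] [479.8 -29.  155.6]
hang60 36 [465.6 -43.6  72.2] pc 159.29187297201057 [ 3.7 15.2] [443.1 -54.6  61. ] [490.9 -33.2  88.6]
cup 87 [ 489.1 -243.4   42.9] pc 119.58179675557962 [17.8 18.9] [ 463.5 -270.6   30.9] [ 515.8 -217.3   51.3]
((490.5941467285156, -244.6087188720703), 28.041019439697266)
diphook 40 [ 488.1 -247.6  134.1] pc 60.24271338533694 [ 1.7 13.3] [ 476.  -267.8  124.8] [ 499.5 -229.7  144.4]
dgrip 39 [ 475.5 -263.4  103.5] pc 56.758301799962396 [5.4 7.7] [ 467.6 -273.2   76.4] [ 497.6 -230.   117.1]
5.85 [ 201.1 -876.4  507.3]
```

View pics/side1.png

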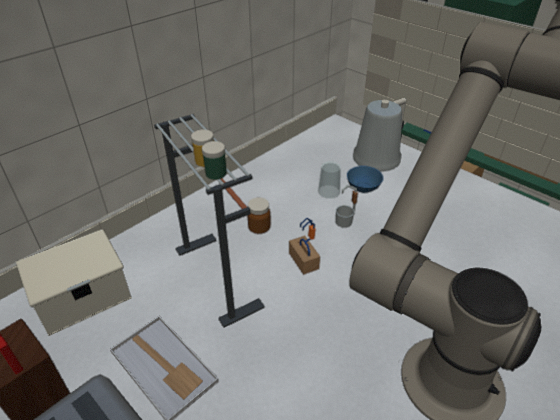

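```bash
python3 -m pendant '[{"linear":[0,50,0],"twist":0},{"linear":[0,100,0],"twist":0},{"linear":[0,150,0],"twist":5},{"linear":[16,190,0],"twist":15},{"linear":[32,230,0],"twist":25},{"linear":[48,270,0],"twist":35},{"linear":[64,310,0],"twist":45},{"linear":[80,350,0],"twist":55},{"linear":[96,390,0],"twist":65},{"linear":[112,430,0],"twist":75}]'
python3 -c "
from h import *
print((bot.get_obs()['joint_positions']*1000).round())"
```

```text
time: 7.1
tool_pos: [313.3, -445.2, 506.0]
tcp_rot: [-2.497, 0.02, -1.63]
contact_force: [0.4, -0.2, 0.7]
grip_width: 92.0
[-1468.   136.  1219.   641.  1662.   271.]
```

```bash
python3 -m pendant '[{"linear":[14,40,0],"twist":9},{"linear":[30,80,0],"twist":18},{"linear":[45,125,0],"twist":27},{"linear":[60,170,0],"twist":36},{"linear":[75,215,-30],"twist":45},{"linear":[90,260,-70],"twist":54},{"linear":[110,300,-120],"twist":63},{"linear":[131,338,-170],"twist":72.7},{"linear":[131,338,-200],"twist":72.7},{"linear":[131,338,-200],"twist":72.7}]'
python3 - <<'E'
from h import *
np.set_printoptions(precision=3,suppress=True)
print((bot.get_obs()['joint_positions']*1000).round())
s=cap('side','s2.png');t=cap('top')
cv2.imwrite('pics/s2.png',np.hstack([cv2.resize(s['frame'][100:300,230:430],(400,400)),cv2.resize(t['frame'][130:330,210:410],(400,400))]))
E
```

```text
time: 8.35
tool_pos: [443.5, -107.2, 304.5]
tcp_rot: [-2.495, 0.025, -0.365]
contact_force: [-0.1, -0.8, 1.0]
grip_width: 92.0
[-809.  245. 1624.  566. 1601. -514.]
```

View pics/s2.png

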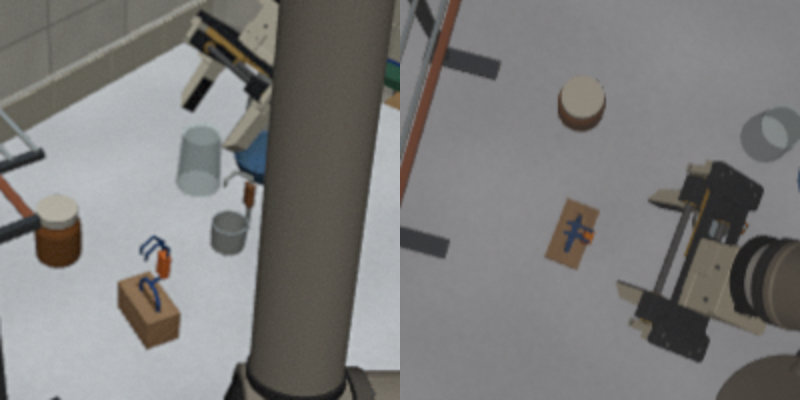

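```bash
python3 -m pendant '[{"linear":[0,0,-50],"twist":0},{"linear":[0,0,-100],"twist":0},{"linear":[0,0,-136],"twist":0},{"linear":[5,14,-156],"twist":0},{"linear":[10,27,-175],"twist":0},{"linear":[15,40,-193],"twist":0},{"linear":[20,52,-209],"twist":0},{"linear":[22,57,-216],"twist":0},{"linear":[22,57,-216],"twist":0}]'
python3 -m pendant '[{"linear":[0,0,0],"twist":0},{"linear":[0,0,0],"twist":0},{"linear":[0,0,0],"twist":0},{"linear":[0,0,0],"twist":0},{"linear":[0,0,0],"twist":0},{"linear":[0,0,0],"twist":0},{"linear":[0,0,0],"twist":0},{"linear":[0,0,0],"twist":0}]' 255
```

```text
time: 9.57
tool_pos: [466.8, -52.4, 91.0]
tcp_rot: [-2.497, 0.018, -0.367]
contact_force: [-0.3, 0.8, 0.5]
grip_width: 91.7
time: 10.58
tool_pos: [466.2, -51.6, 90.3]
tcp_rot: [-2.497, 0.019, -0.366]
contact_force: [-0.6, 0.8, -0.6]
grip_width: 20.1
```

```bash
python3 -m pendant '[{"linear":[0,0,10],"twist":0},{"linear":[0,0,20],"twist":0},{"linear":[0,0,30],"twist":0},{"linear":[0,0,40],"twist":0},{"linear":[0,0,55],"twist":0},{"linear":[0,0,80],"twist":0},{"linear":[-10,-25,120],"twist":0},{"linear":[-20,-50,170],"twist":0},{"linear":[-25,-65,210],"twist":0},{"linear":[-25,-65,250],"twist":0},{"linear":[-25,-65,270],"twist":0},{"linear":[-25,-65,270],"twist":0}]'
python3 - <<'E'
from h import *
from scipy.spatial.transform import Rotation as Ro
np.set_printoptions(precision=2,suppress=True)
o=bot.get_obs(); T=o['tool_pos'];R=Ro.from_euler('xyz',o['tcp_rot']).as_matrix(); G=T-19*R[:,2]; print('grasp',G, 'toolz',R[:,2])
hx=np.array([.357,.934,0]);hy=np.array([-.934,.357,0])
for n in('side','top'):
    c=cap(n,n+'3.png'); h=cv2.cvtColor(c['frame'],cv2.COLOR_BGR2HSV)
    m=cv2.inRange(h,np.array([100,80,20]),np.array([130,255,255]))
    v,u=np.nonzero(m); P=pts(c,np.c_[u,v]); k=np.linalg.norm(P-G,axis=1)<130; Q=P[k]-G
    q=np.c_[Q@hx,Q@hy,Q[:,2]]; q=q[np.argsort(q[:,2])]; print(n,len(q)); print(q[::max(1,len(q)//14)])
    uu=u[k];vv=v[k]
    if len(uu): x0,y0=int(np.median(uu)),int(np.median(vv)); cv2.imwrite('pics/%s3c.png'%n,cv2.resize(c['frame'][max(0,y0-50):y0+50,max(0,x0-50):x0+50],(400,400),interpolation=2))
a=[cv2.imread('pics/%s3c.png'%n) for n in('side','top')]; cv2.imwrite('pics/h3.png',np.hstack(a))
E
```

```text
time: 12.08
tool_pos: [441.2, -116.8, 361.8]
tcp_rot: [-2.499, 0.016, -0.367]
contact_force: [-0.1, 0.2, -1.1]
grip_width: 19.8
grasp [ 437.37 -127.52  376.99] toolz [ 0.2   0.56 -0.8 ]
side 169
[[ 22.    -7.04 -93.02]
 [ 21.78  16.08 -86.99]
 [ 21.03  22.8  -76.96]
 [ 22.71  28.43 -64.14]
 [ 22.16  30.19 -51.79]
 [ 18.94  22.91 -40.35]
 [ 17.72  -8.18 -34.11]
 [ 20.74  15.28 -30.54]
 [ -0.47  -6.02  19.35]
 [ 33.58  -2.8   26.97]
 [ 30.2    8.69  32.25]
 [ 27.33  -6.02  36.62]
 [ 10.35  -4.53  40.95]
 [ 15.58  -5.04  44.51]
 [-29.2   -3.89  82.15]]
top 137
[[ 24.86   2.74 -91.81]
 [ 23.81 -11.86 -86.79]
 [ 22.98   9.43 -85.56]
 [ 23.91  21.91 -76.29]
 [ 21.87 -23.91 -44.51]
 [ 20.21  19.06 -35.28]
 [ 18.25   7.09 -33.48]
 [ 19.72  -8.   -31.76]
 [ 31.24   8.21  25.81]
 [ -0.88  -8.43  32.86]
 [  4.88  -5.97  36.04]
 [  5.7   -7.65  37.3 ]
 [  6.56   7.19  39.3 ]
 [  9.23   6.28  41.28]
 [ 22.06   5.33  43.09]
 [ 16.38   5.23  45.95]]
```

View pics/h3.png

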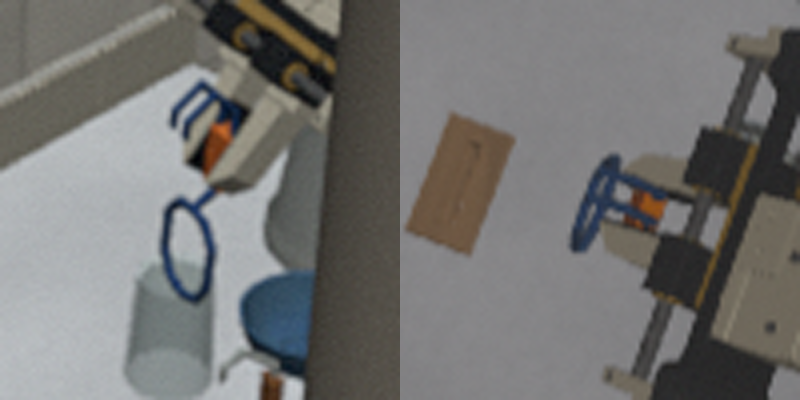

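```bash
python3 -m pendant '[{"linear":[25,30,-10],"twist":3},{"linear":[50,60,-20],"twist":6.6},{"linear":[80,90,-40],"twist":6.6},{"linear":[105,115,-50],"twist":6.6},{"linear":[116,128,-55],"twist":6.6},{"linear":[116,128,-55],"twist":6.6},{"linear":[116,128,-55],"twist":6.6}]'
cat > near.py <<'E'
from h import *
from scipy.spatial.transform import Rotation as Ro
np.set_printoptions(precision=1,suppress=True)
M=np.array([587.4,131.9,320.]);rx=np.array([.247,.969,0]);ry=np.array([-.969,.247,0])
def rf(P): Q=np.atleast_2d(P)-M; return np.c_[Q@rx,Q@ry,Q[:,2]]
o=bot.get_obs(); T=o['tool_pos'];R=Ro.from_euler('xyz',o['tcp_rot']).as_matrix(); G=T-19*R[:,2]
print('t',o['time'],'TCP',T,'G rail frame',rf(G),'yaw',np.degrees(o['tcp_rot'][2]),'joints',o['joint_positions'])
def blue(c,near,rad=130):
    m=mask(c,[100,80,20],[130,255,255]); v,u=np.nonzero(m); P=pts(c,np.c_[u,v]); k=np.linalg.norm(P-near,axis=1)<rad; return rf(P[k])
E
python3 - <<'E'
from near import *
for n in('side','top'):
    c=cap(n); q=blue(c,G); 
    up=q[q[:,2]>rf(G)[0,2]+22]; lo=q[q[:,2]<rf(G)[0,2]-25]
    print(n,'upper x,y,z min/max',up.min(0),up.max(0),'lower',lo.min(0),lo.max(0)); up=up[np.argsort(-up[:,2])]; print(up[:6])
    m=mask(c,[3,110,50],[16,255,255]);v,u=np.nonzero(m);P=rf(pts(c,np.c_[u,v]));k=(abs(P[:,0])<25)&(abs(P[:,1])<130)&(abs(P[:,2])<25);print('rail',k.sum(),np.median(P[k],0))
E
```

```text
time: 13.05
tool_pos: [556.8, 10.6, 305.4]
tcp_rot: [-2.497, 0.019, -0.252]
contact_force: [-0.0, -0.5, -1.3]
grip_width: 19.7
t 13.05 TCP [556.8  10.6 305.4] G rail frame [[-136.6   -0.6    0.6]] yaw -14.429756673462832 joints [-0.5  0.4  1.4  0.6  1.5 -0.3]
side upper x,y,z min/max [-170.6  -76.1   22.7] [-102.8   42.6   88. ] lower [-128.   -23.3  -92.3] [-111.5   32.1  -27.1]
[[-170.6  -44.7   88. ]
 [-158.6  -76.1   87.5]
 [-168.4   42.6   84.6]
 [-164.7   14.4   84.4]
 [-147.8  -15.5   77.3]
 [-144.3   34.6   72.6]]
rail 94 [ 1.4 93.4  4.4]
top upper x,y,z min/max [-137.6   -9.3   26.4] [-104.     7.2   48.6] lower [-122.9  -13.9  -50.2] [-114.4   27.3  -25.3]
[[-124.5    6.5   48.6]
 [-117.9    6.    48.3]
 [-123.9    4.3   48.1]
 [-121.9    4.9   48.1]
 [-122.3    6.7   47.1]
 [-122.4   -8.7   46.9]]
rail 490 [-1.1  3.   6.4]
```

```bash
python3 -m pendant '[{"linear":[8,30,3],"twist":0},{"linear":[15,60,3],"twist":0},{"linear":[23,90,3],"twist":0},{"linear":[27,107,3],"twist":0},{"linear":[30,117,3],"twist":0},{"linear":[30,117,3],"twist":0},{"linear":[30,117,3],"twist":0}]'
python3 - <<'E'
from near import *
for n in('side','top'):
    c=cap(n,n+'4.png'); q=blue(c,G,110); 
    k=(q[:,2]>rf(G)[0,2]+22)&(q[:,0]>rf(G)[0,0]-8)&(abs(q[:,1])<15);up=q[k]; lo=q[q[:,2]<rf(G)[0,2]-25]
    if len(up): print(n,len(up),'upper',up.min(0),up.max(0))
    if len(lo): print('lower',lo.min(0),lo.max(0),np.median(lo,0)); up=up[np.argsort(-up[:,2])]; print(up[:5])
E
```

```text
time: 14.02
tool_pos: [586.4, 121.7, 305.2]
tcp_rot: [-2.509, 0.02, -0.255]
contact_force: [-7.8, -24.8, -5.1]
grip_width: 19.9
t 14.025 TCP [586.4 121.7 305.2] G rail frame [[-21.4  -1.8   0.5]] yaw -14.617736438894203 joints [-0.3  0.4  1.4  0.6  1.4 -0.1]
side 3 upper [-21.9   7.1  25.1] [-21.4   8.2  30.8]
lower [ -4.1  15.2 -75.9] [  2.2  30.2 -33.3] [ -0.3  25.8 -50.6]
[[-21.6   8.2  30.8]
 [-21.9   7.1  27.3]
 [-21.4   7.7  25.1]]
top 34 upper [-22.4 -10.5  29.2] [10.6  6.  47.3]
lower [ -3.3 -13.7 -53.4] [ -0.5  25.3 -28.5] [ -2.2  -1.4 -30.5]
[[ -6.9 -10.5  47.3]
 [ -4.7 -10.1  46.5]
 [ -7.1  -8.8  45.7]
 [ -8.6   4.   45.3]
 [ -6.5   4.5  45.2]]
```

```bash
python3 -m pendant '[{"linear":[-3,-11,0],"twist":0},{"linear":[-3,-11,0],"twist":0}]'
python3 - <<'E'
import cv2,numpy as np
s=cv2.imread('pics/side4.png');t=cv2.imread('pics/top4.png')
cv2.imwrite('pics/v4.png',np.hstack([cv2.resize(s[100:300,140:340],(400,400),interpolation=2),cv2.resize(t[100:300,130:330],(400,400),interpolation=2)]))
E
```

```text
time: 14.38
tool_pos: [584.4, 116.3, 308.6]
tcp_rot: [-2.497, 0.019, -0.253]
contact_force: [-0.5, 0.6, -1.1]
grip_width: 19.9
```

View pics/v4.png

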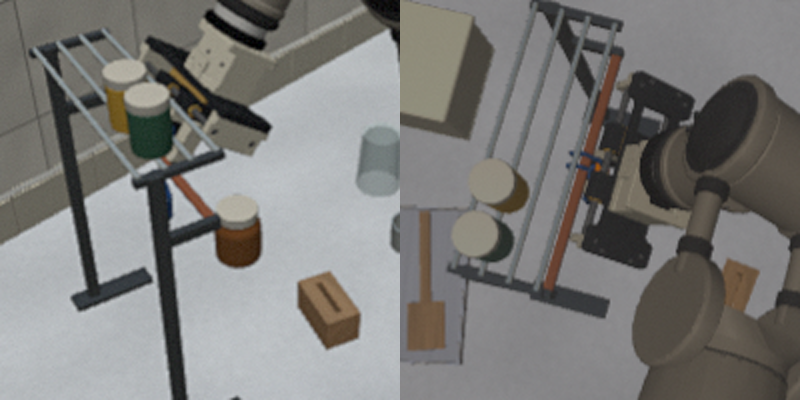

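```bash
python3 - <<'E'
from near import *
for n in('top','side'):
    c=cap(n); v,u=np.mgrid[60:340,100:420]; P=rf(pts(c,np.c_[u.ravel(),v.ravel()]));
    ok=np.isfinite(P[:,0])&(abs(P[:,1])<100)
    print(n)
    for z in range(-50,130,10):
        k=ok&(P[:,2]>=z)&(P[:,2]<z+10)&(P[:,0]>-80)&(P[:,0]<90); x=np.sort(P[k,0])
        h,e=np.histogram(x,bins=np.arange(-80,100,10)); print(z,h)
E
```

```text
t 14.375 TCP [584.4 116.3 308.6] G rail frame [[-27.3  -1.2   3.8]] yaw -14.497023509320133 joints [-0.3  0.4  1.4  0.7  1.4 -0.1]
top
-50 [0 0 0 0 0 0 0 2 0 0 0 0 0 0 0 0 0]
-40 [0 0 0 0 0 0 0 6 0 0 0 0 0 0 0 0 0]
-30 [ 0  0  0  0  0  0  3 12  0  0  0  0  0  0  0  0  0]
-20 [0 0 0 0 0 0 0 0 0 0 0 0 0 0 0 0 0]
-10 [0 0 0 0 0 0 2 7 0 0 0 0 0 0 0 0 0]
0 [  0   0   0   0   2   0  22 296 158   0   0   0   0   0   0   0   0]
10 [ 0  0  0  1  0 13  8  3  4  0  0  0  0  0  0  0  0]
20 [ 0  0  0  7  2 15  0  0  0  0  0  0  0  0  0  0  0]
30 [0 0 0 2 0 8 0 0 0 0 0 0 0 0 0 0 0]
40 [ 0  0  0  4  0 12 18 16  0  0  0  0  0  0  0  0  0]
50 [8 3 0 4 1 0 8 1 0 0 0 0 0 0 0 0 0]
60 [ 4 16  0 18 24 15  0  0  0  0  0  0  0  0  0  0  0]
70 [ 81   3  41 214 132   1   0   0   0   0   0   0   0   0   0   0   0]
80 [131 198 120  93  28   0  27  17   0  37  15   0  43   2   0  32   0]
90 [  9 206 173  47   0   0  90 172   0 187  83   7 165   0   0 186   0]
100 [69 28  6  1  0  0  0  0  0  0 28  9  2  0  0  0  0]
110 [24  0  0  0  0  0  0  0  0  0 29  9  2  0  0  0  0]
120 [ 0  0  0  0  0  0  0  0  0  0 34  5 
[... 318 characters left out ...]
 0  0  0  0  0  0  0  0  0  0]
20 [ 3  0  0  9 36 27  0  0  0  0  0  0  0  0  0  0  0]
30 [13  9  4 12 26 12  0  0  0  0  0  0  0  0  0  0  0]
40 [15 17 16 35  8  1  0  0  0  0  0  0  0  0  0  0  0]
50 [14 32 31 37 16  0  0  0  0  0  0  0  0  0  0  0  0]
60 [20 27 64 27 84 34  0  0  0  0  0  0  0  0  0  0  0]
70 [ 41  15  96 104 171   9   0   0   0   0   0   0   0   0   0   0   0]
80 [ 35  65 163  68  29   0   3  42   0   2   7   0   9   9   0  73   0]
90 [ 21 121  88  50   0   0   1  46   0   8  12   0  47  16  24 102   1]
100 [95 43  0  0  0  0  0  0  0  0  0  0  0 12 27  0  0]
110 [52  0  0  0  0  0  0  0  0  0  0  0  0 14 25  0  0]
120 [ 0  0  0  0  0  0  0  0  0  0  0  0  0 14 25  0  0]
```

```bash
python3 -m pendant '[{"linear":[0.8,3,-5],"twist":0},{"linear":[1.6,6,-9],"twist":0},{"linear":[2,8,-13],"twist":0},{"linear":[2.5,10,-17],"twist":0},{"linear":[2.5,10,-17],"twist":0},{"linear":[2.5,10,-17],"twist":0}]'
python3 -c "
from near import *"
```

```text
time: 15.22
tool_pos: [586.8, 127.3, 291.4]
tcp_rot: [-2.497, 0.019, -0.251]
contact_force: [0.1, -0.5, -0.7]
grip_width: 19.8
t 15.225 TCP [586.8 127.3 291.4] G rail frame [[-16.   -0.8 -13.4]] yaw -14.396282468393087 joints [-0.2  0.4  1.5  0.7  1.4 -0.2]
```

No contact; lower the rest of the way onto the rail.

```bash
python3 -m pendant '[{"linear":[0,0,-6],"twist":0},{"linear":[0,0,-12],"twist":0},{"linear":[0,0,-17],"twist":0},{"linear":[0,0,-19],"twist":0},{"linear":[0,0,-19],"twist":0},{"linear":[0,0,-19],"twist":0}]'
python3 - <<'E'
from near import *
for n in('side','top'):
    c=cap(n,n+'5.png'); q=blue(c,G,110); 
    k=(abs(q[:,1])<15)&(abs(q[:,0])<45)&(q[:,2]>-15);up=q[k]; lo=q[(q[:,2]<rf(G)[0,2]-25)&(abs(q[:,0])<40)]
    if len(up): print(n,len(up),'upper',up.min(0),up.max(0)); up=up[np.argsort(-up[:,2])]; print(up[:5])
    if len(lo): print('lower',lo.min(0),lo.max(0),np.median(lo,0))
E
```

```text
time: 15.98
tool_pos: [586.8, 127.3, 272.4]
tcp_rot: [-2.497, 0.019, -0.251]
contact_force: [0.4, 0.0, -2.2]
grip_width: 19.8
t 15.975 TCP [586.8 127.3 272.4] G rail frame [[-16.   -0.8 -32.4]] yaw -14.39689659532251 joints [-0.2  0.4  1.5  0.7  1.3 -0.2]
side 18 upper [-26.5  -9.1 -14.1] [18.4 10.8  1.4]
[[16.   8.8  1.4]
 [14.   9.5  1. ]
 [17.6  6.8  0.7]
 [18.4  8.2 -0.9]
 [16.5  9.3 -1. ]]
top 26 upper [-18.3  -9.   -4.7] [16.3  6.8 16.4]
[[-2.5 -7.7 16.4]
 [-1.9  6.1 15.8]
 [ 0.2 -7.6 13.6]
 [ 0.8  6.2 12.8]
 [-3.7 -9.  12.1]]
lower [  1.  -12.5 -81.2] [  6.3  27.2 -59.3] [  3.3  -0.6 -63.8]
```

```bash
python3 -m pendant '[{"linear":[0,0,-2],"twist":0},{"linear":[0,0,-2],"twist":0}]'
python3 -m pendant '[{"linear":[0,0,-2],"twist":0},{"linear":[0,0,-2],"twist":0},{"linear":[0,0,-2],"twist":0},{"linear":[0,0,-2],"twist":0},{"linear":[0,0,-2],"twist":0},{"linear":[0,0,-2],"twist":0}]' 0
python3 - <<'E'
from near import *
for n in('side','top'):
    c=cap(n,n+'6.png'); q=blue(c,G,110); 
    k=(abs(q[:,1])<15)&(abs(q[:,0])<45)&(q[:,2]>-15);up=q[k]; lo=q[(q[:,2]<rf(G)[0,2]-25)&(abs(q[:,0])<40)]
    if len(up): print(n,len(up),'upper',up.min(0),up.max(0)); up=up[np.argsort(-up[:,2])]; print(up[:5])
    if len(lo): print('lower',lo.min(0),lo.max(0),np.median(lo,0))
E
```

```text
time: 16.32
tool_pos: [587.1, 127.6, 271.6]
tcp_rot: [-2.495, 0.017, -0.251]
contact_force: [-1.2, -0.9, 4.7]
grip_width: 19.5
time: 17.08
tool_pos: [586.7, 127.4, 268.3]
tcp_rot: [-2.497, 0.019, -0.251]
contact_force: [-0.3, -0.1, 0.1]
grip_width: 75.4
t 17.075 TCP [586.7 127.4 268.3] G rail frame [[-16.   -0.7 -36.5]] yaw -14.397995634365097 joints [-0.2  0.4  1.5  0.7  1.3 -0.2]
side 14 upper [-16.5  -7.6 -10.2] [17.9 11.4  1.8]
[[ 16.3   9.4   1.8]
 [ 14.1   9.9   1.3]
 [ 17.7   7.    0.8]
 [ 17.   10.6   0.1]
 [-13.5   8.9  -1.6]]
lower [   7.   -24.6 -112.9] [  9.9 -18.5 -86.8] [  8.6 -22.3 -95.1]
top 30 upper [-17.7 -10.3  -4.6] [ 6.9  6.4 15.6]
[[-2.4 -7.8 15.6]
 [-0.  -7.5 14.4]
 [ 2.9 -9.2 13.6]
 [-4.6 -6.7 13.2]
 [-3.9 -8.9 13. ]]
lower [   1.6  -18.  -124.4] [ 10.8  24.8 -62.7] [  4.5   8.6 -69.2]
```

```bash
python3 -m pendant '[{"linear":[-3,-12,16],"twist":0},{"linear":[-6,-24,32],"twist":0},{"linear":[-9,-36,48],"twist":0},{"linear":[-14,-55,72],"twist":0},{"linear":[-20,-80,100],"twist":0},{"linear":[-25,-130,100],"twist":0},{"linear":[-35,-180,100],"twist":0},{"linear":[-60,-230,100],"twist":0},{"linear":[-90,-280,100],"twist":0},{"linear":[-120,-330,100],"twist":0},{"linear":[-120,-330,100],"twist":0}]'
python3 - <<'E'
from near import *
for n in('side','top'):
    c=cap(n,n+'7.png'); q=blue(c,M-[0,0,60],110); print(n,len(q),q.min(0),q.max(0))
    lo=q[q[:,2]<-100]; 
    if len(lo): print('low bar',np.median(lo,0),lo[np.argsort(lo[:,2])][:4])
    v,u=np.mgrid[150:275,310:400] if n=='side' else np.mgrid[220:270,340:400]; uv=np.c_[u.ravel(),v.ravel()]; P=pts(c,uv); D=np.linalg.norm(P[:,:2]-[484,-252],axis=1)<60
    for a,b in((118,150),(72,112),(25,55)):
        Q=P[D&(P[:,2]>a)&(P[:,2]<b)]
        if len(Q)>3:
            w,V=np.linalg.eigh(np.cov(Q[:,:2].T)); print(a,len(Q),np.median(Q,0),np.degrees(np.arctan2(V[1,1],V[0,1]))%180,np.sqrt(w),Q.min(0),Q.max(0))
            if a==25: print(cv2.minEnclosingCircle(Q[:,:2].astype(np.float32)))
a=cv2.imread('pics/side7.png');b=cv2.imread('pics/top7.png')
cv2.imwrite('pics/v7.png',np.hstack([cv2.resize(a[120:260,140:340],(400,280)),cv2.resize(a[170:240,320:420],(400,280),interpolation=2)]))
cv2.imwrite('pics/v7.png',np.vstack([cv2.imread('pics/v7.png'),np.hstack([cv2.resize(b[110:250,180:380],(400,280)),cv2.resize(b[215:285,330:430],(400,280),interpolation=2)])]))
E
```

```text
time: 18.55
tool_pos: [465.5, -206.0, 367.7]
tcp_rot: [-2.497, 0.02, -0.257]
contact_force: [-0.3, 0.3, -0.1]
grip_width: 91.6
t 18.55 TCP [ 465.5 -206.   367.7] G rail frame [[-368.9   34.4   62.9]] yaw -14.719782858835693 joints [-0.9  0.4  1.2  0.5  1.9 -0.5]
side 22 [ -16.9  -26.3 -113.9] [18.  11.2  2.5]
low bar [   7.9  -23.  -109.9] [[   7.8  -23.1 -113.9]
 [   7.9  -22.1 -109.9]
 [   9.2  -23.  -100.4]]
118 40 [ 484.2 -243.2  130.1] 58.73309870920804 [ 2.3 13.9] [ 471.  -267.4  118.4] [ 496.  -227.9  143.2]
72 68 [ 469.2 -262.8   94.4] 172.84695383462468 [3.3 5.7] [ 462.3 -270.8   72.4] [ 482.9 -256.8  111.9]
25 210 [ 483.2 -245.9   36.7] 116.01560440757804 [16.2 20.8] [ 457.7 -274.6   25.1] [ 513.2 -215.9   54.5]
((484.48583984375, -245.01722717285156), 30.021690368652344)
top 68 [ -16.1  -16.9 -122.5] [11.  23.7 13.9]
low bar [   8.4    5.2 -120.6] [[   8.5   -2.4 -122.5]
 [  11.    -1.7 -122.5]
 [  10.1    0.8 -122. ]
 [   7.7    0.1 -122. ]]
118 40 [ 488.1 -247.   135. ] 60.38179816795099 [ 1.7 13.4] [ 476.2 -267.6  123.5] [ 499.3 -230.1  143.7]
72 30 [ 474.4 -262.6  103.6] 164.35463496410136 [4.2 5. ] [ 467.5 -274.5   74.3] [ 485.2 -257.6  111.7]
25 97 [ 489.2 -246.1   43.6] 128.96030030926033 [17.6 19. ] [ 463.6 -270.6   25.2] [ 515.6 -217.6   51.4]
((490.55145263671875, -244.3994903564453), 27.948719024658203)
```

View pics/v7.png

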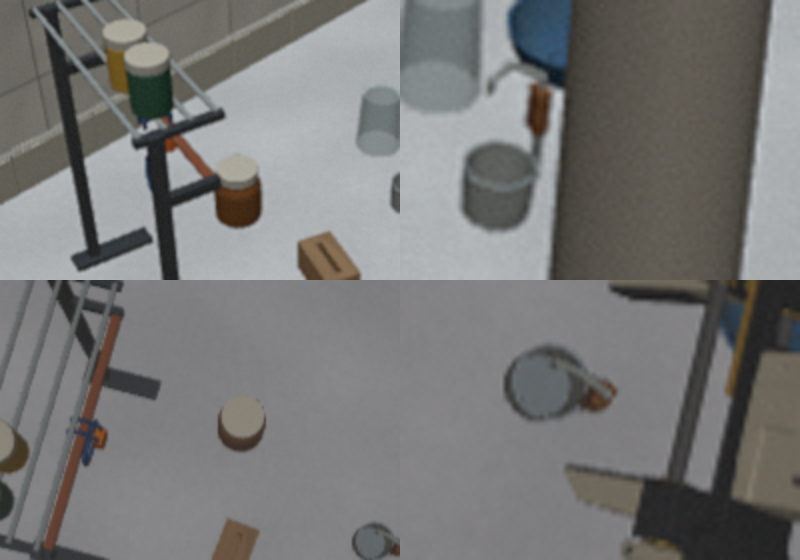

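```bash
python3 -m pendant '[{"linear":[-5,-35,-30],"twist":-8},{"linear":[-10,-70,-70],"twist":-17.3},{"linear":[-16,-103,-110],"twist":-17.3},{"linear":[-16,-103,-160],"twist":-17.3},{"linear":[-16,-103,-211],"twist":-17.3},{"linear":[-16,-103,-211],"twist":-17.3}]'
python3 -c "
from near import *"
```

```text
time: 19.4
tool_pos: [450.6, -302.8, 155.0]
tcp_rot: [-2.493, 0.026, -0.551]
contact_force: [0.1, -0.2, -0.7]
grip_width: 91.8
t 19.4 TCP [ 450.6 -302.8  155. ] G rail frame [[-466.1   28.2 -149.9]] yaw -31.579815607606236 joints [-1.1  0.6  1.5  0.6  1.4 -0.7]
```

```bash
python3 -m pendant '[{"linear":[0,0,0],"twist":0},{"linear":[8,12,-20],"twist":0},{"linear":[16,25,-40],"twist":0},{"linear":[24,38,-60],"twist":0},{"linear":[32,51,-80],"twist":0},{"linear":[32,51,-80],"twist":0},{"linear":[32,51,-80],"twist":0}]'
python3 - <<'E'
from near import *
c=cap('top'); v,u=np.mgrid[220:270,340:400]; uv=np.c_[u.ravel(),v.ravel()]; P=pts(c,uv); D=np.linalg.norm(P[:,:2]-[484,-252],axis=1)<45
Q=P[D&(P[:,2]>118)&(P[:,2]<150)]; print(len(Q),np.median(Q,0)); print(G)
E
```

```text
time: 20.27
tool_pos: [483.6, -255.8, 79.3]
tcp_rot: [-2.498, 0.016, -0.553]
contact_force: [0.3, -1.0, 0.9]
grip_width: 91.9
t 20.275 TCP [ 483.6 -255.8   79.3] G rail frame [[-412.2    8.  -225.5]] yaw -31.685654114726646 joints [-1.   0.7  1.6  0.6  1.2 -0.7]
42 [ 488.2 -247.1  133. ]
[ 477.8 -265.6   94.5]
```

```bash
python3 -m pendant '[{"linear":[-1,-2,-2],"twist":0},{"linear":[-1,-2,-2],"twist":0},{"linear":[-1,-2,-2],"twist":0},{"linear":[-1,-2,-2],"twist":0},{"linear":[-1,-2,-2],"twist":0},{"linear":[-1,-2,-2],"twist":0},{"linear":[-1,-2,-2],"twist":0},{"linear":[-1,-2,-2],"twist":0}]' 255
python3 -m pendant '[{"linear":[0,0,10],"twist":0},{"linear":[0,0,25],"twist":0},{"linear":[0,0,60],"twist":0},{"linear":[0,0,110],"twist":0},{"linear":[0,20,150],"twist":5},{"linear":[0,50,170],"twist":10},{"linear":[0,80,180],"twist":17.3},{"linear":[0,110,180],"twist":17.3},{"linear":[0,110,180],"twist":17.3},{"linear":[0,110,180],"twist":17.3}]'
python3 - <<'E'
from near import *
g=rf(G)[0]
for n in('side','top'):
    c=cap(n,n+'8.png'); v,u=np.mgrid[0:420,0:560]; P=pts(c,np.c_[u.ravel(),v.ravel()]); q=rf(P)-g; h=cv2.cvtColor(c['frame'],cv2.COLOR_BGR2HSV).reshape(-1,3)
    k=(abs(q[:,1])<12)&(q[:,0]>3)&(q[:,0]<60)&(q[:,2]>15)&(q[:,2]<70); a=q[k]; a=a[np.argsort(a[:,0])]; print(n,'hook',len(a)); print(a[::max(1,len(a)//12)])
    k=(abs(q[:,1])<40)&(q[:,0]>-15)&(q[:,0]<80)&(q[:,2]>-100)&(q[:,2]<-40); a=q[k]; 
    if len(a): print('cup',len(a),a.min(0),a.max(0),np.median(a,0))
    q=blue(c,M-[0,0,60],110); print('hanger',len(q)); lo=q[q[:,2]<-100]; print(np.median(lo,0) if len(lo) else 0)
    r=G; 
    print([np.nonzero(k)[0][len(np.nonzero(k)[0])//2]%560,np.nonzero(k)[0][len(np.nonzero(k)[0])//2]//560] if k.any() else '')
E
```

```text
time: 21.32
tool_pos: [481.9, -256.7, 75.3]
tcp_rot: [-2.497, 0.019, -0.553]
contact_force: [-0.3, 1.4, 0.3]
grip_width: 18.0
time: 22.58
tool_pos: [481.7, -147.0, 255.9]
tcp_rot: [-2.498, 0.018, -0.251]
contact_force: [-0.7, -0.4, -1.0]
grip_width: 17.9
t 22.575 TCP [ 481.7 -147.   255.9] G rail frame [[-307.8   33.3  -48.9]] yaw -14.402599187116095 joints [-0.8  0.4  1.5  0.5  1.6 -0.6]
side hook 55
[[ 3.1 -0.1 15.7]
 [ 4.2  5.5 16.3]
 [ 4.8 -2.4 18.1]
 [ 7.4  3.1 37. ]
 [13.2  2.5 38.7]
 [17.5  3.6 43.7]
 [23.1  2.2 50.6]
 [25.7 -2.1 46.2]
 [29.   3.  41.4]
 [31.9  2.4 45. ]
 [36.6  5.5 36.7]
 [37.9 -0.2 28. ]
 [39.5  1.  38.1]
 [39.9  6.4 32.4]]
cup 484 [ -6.3 -23.1 -91.5] [ 52.7  32.8 -41. ] [ 26.8   9.4 -62.5]
hanger 23
[   8.5  -21.  -110.5]
[np.int64(326), np.int64(185)]
top hook 57
[[ 3.1  4.8 21.6]
 [ 4.1  1.7 37. ]
 [ 4.6  4.8 16.5]
 [ 7.   0.3 38.5]
 [10.4 -0.5 44.7]
 [14.4  0.3 42.3]
 [18.  -0.2 51. ]
 [21.5  0.2 44.8]
 [25.  -0.5 52.1]
 [27.2 -2.4 48.9]
 [31.2 -1.5 46.8]
 [33.3 -3.7 41.8]
 [36.2  1.4 39.4]
 [39.2  0.2 42.6]
 [41.5 -1.8 38.8]]
cup 339 [  0.6 -27.6 -91.1] [ 52.7  27.6 -41.4] [ 27.3  -1.9 -84. ]
hanger 66
[   8.6    4.6 -120.5]
[np.int64(344), np.int64(236)]
```

```bash
python3 -m pendant '[{"linear":[10,25,0],"twist":0},{"linear":[25,60,0],"twist":0},{"linear":[40,100,0],"twist":0},{"linear":[57,135,0],"twist":0},{"linear":[72,170,0],"twist":0},{"linear":[87,202,0],"twist":0},{"linear":[87,202,-20],"twist":0},{"linear":[87,202,-50],"twist":0},{"linear":[87,202,-75],"twist":0},{"linear":[87,202,-85],"twist":0},{"linear":[87,202,-85],"twist":0},{"linear":[87,202,-85],"twist":0}]'
cat > dip.py <<'E'
from near import *
g=rf(G)[0]
for n in('side','top'):
    c=cap(n,n+'_l.png'); v,u=np.mgrid[0:420,0:560]; P=rf(pts(c,np.c_[u.ravel(),v.ravel()])); q=P-g
    bl=mask(c,[100,80,20],[130,255,255]).ravel()>0
    k=(~bl)&(abs(q[:,1])<12)&(q[:,0]>3)&(q[:,0]<48)&(q[:,2]>15)&(q[:,2]<60); a=P[k]; a=a[np.argsort(a[:,0])]; print(n,'hook',len(a)); print(a[::max(1,len(a)//10)])
    b=P[bl&(np.abs(P[:,0])<45)&(np.abs(P[:,1])<45)&(P[:,2]>-140)&(P[:,2]<25)]; lo=b[b[:,2]<-55]
    if len(lo): lo=lo[np.argsort(lo[:,2])]; print('loop',len(lo),lo.min(0),lo.max(0));print(lo[::max(1,len(lo)//8)])
E
python3 dip.py
```

```text
time: 24.18
tool_pos: [569.4, 55.0, 171.3]
tcp_rot: [-2.497, 0.017, -0.252]
contact_force: [-0.2, -0.2, -1.2]
grip_width: 17.9
t 24.175 TCP [569.4  55.  171.3] G rail frame [[ -90.4   -1.8 -133.5]] yaw -14.418782445805181 joints [-0.4  0.5  1.6  0.7  1.2 -0.4]
side hook 37
[[ -86.8   -2.6 -118.3]
 [ -86.3   -6.5 -114.2]
 [ -85.7    1.2  -95.8]
 [ -81.6    3.7  -95.5]
 [ -79.9    1.6  -96.2]
 [ -77.2    1.8  -91.8]
 [ -72.6    5.6  -87.3]
 [ -68.6    3.   -84.2]
 [ -66.6    1.5  -84.4]
 [ -63.6    2.2  -82.7]
 [ -60.1    2.9  -90.1]
 [ -59.4   -1.1  -89.4]
 [ -55.7    0.7  -89.7]]
loop 9 [   7.6  -23.9 -112.3] [ 10.8 -16.2 -83.9]
[[   8.5  -21.3 -112.3]
 [  10.8  -16.2 -110.8]
 [   9.3  -18.5 -106.7]
 [   8.9  -23.7 -101. ]
 [   8.6  -23.6  -98. ]
 [   9.   -21.9  -93.4]
 [   8.2  -23.1  -91.5]
 [   7.6  -23.9  -89.2]
 [   8.3  -21.2  -83.9]]
top hook 41
[[-87.3  -2.3 -95.1]
 [-86.4  -4.9 -97.1]
 [-82.6  -2.4 -88.7]
 [-77.4  -1.8 -93.1]
 [-74.1  -5.5 -90.3]
 [-70.2  -3.2 -83.2]
 [-65.9  -1.6 -81.1]
 [-60.4  -1.2 -86.9]
 [-55.5  -0.2 -88.8]
 [-52.4  -2.1 -89.7]
 [-49.6  -1.9 -92.9]]
loop 45 [   1.2  -18.2 -123. ] [ 10.2  23.7 -60.2]
[[   8.6   -2.5 -123. ]
 [   9.4    9.5 -116.7]
 [   4.1   22.9  -77.5]
 [   7.    19.4  -73.6]
 [   4.1    9.5  -68.6]
 [   3.4  -15.2  -66. ]
 [   5.5  -14.4  -64.8]
 [   3.6  -17.1  -63.7]
 [   2.9    0.8  -61. ]]
```

```bash
python3 -m pendant '[{"linear":[4,16,0],"twist":0},{"linear":[8,32,0],"twist":0},{"linear":[11,44,0],"twist":0},{"linear":[14,56,0],"twist":0},{"linear":[16,64,0],"twist":0},{"linear":[18,71,0],"twist":0},{"linear":[18,71,0],"twist":0},{"linear":[18,71,0],"twist":0}]'
python3 dip.py; python3 - <<'E'
import cv2,numpy as np
s=cv2.imread('pics/side_l.png');t=cv2.imread('pics/top_l.png')
cv2.imwrite('pics/v9.png',np.hstack([cv2.resize(s[140:260,150:270],(400,400),interpolation=2),cv2.resize(t[130:230,170:270],(400,400),interpolation=2)]))
E
```

```text
time: 25.28
tool_pos: [586.8, 126.1, 170.2]
tcp_rot: [-2.497, 0.019, -0.252]
contact_force: [0.6, -0.1, -1.3]
grip_width: 17.7
t 25.275 TCP [586.8 126.1 170.2] G rail frame [[ -17.2   -1.1 -134.6]] yaw -14.414737357618526 joints [-0.3  0.5  1.6  0.7  1.1 -0.3]
side hook 41
[[ -14.1  -13.  -116.4]
 [ -13.     6.  -114.8]
 [ -11.9    0.6  -96. ]
 [ -11.1    1.9  -97.9]
 [  -9.4    0.6  -94.9]
 [  17.4    2.   -91.4]
 [  19.4   -0.1  -95.2]
 [  21.    -2.5  -96.2]
 [  23.1    0.6 -102.5]
 [  24.4   -3.5 -108.1]
 [  26.6    4.3  -95. ]]
loop 7 [   7.5  -25.5 -115.7] [ 11.9 -14.8 -85.7]
[[  11.9  -14.8 -115.7]
 [   8.2  -25.5 -102.7]
 [   9.1  -22.4  -96.9]
 [   9.4  -20.8  -92.5]
 [   8.3  -22.9  -91.3]
 [   7.9  -23.1  -88.5]
 [   7.5  -23.4  -85.7]]
top hook 8
[[ -14.1   -0.5  -95. ]
 [ -14.1   -9.5 -114.4]
 [ -12.9   -3.4  -98.3]
 [ -11.3   -2.1  -94. ]
 [ -11.1   -0.4  -98.8]
 [   1.9    0.5  -85.5]
 [   2.7   -1.9  -86.1]
 [   4.3   -0.7  -82.3]]
loop 50 [   1.   -18.5 -122.5] [ 10.6  25.  -59.2]
[[   7.8    0.1 -122.5]
 [   6.5   11.1 -118.1]
 [   3.9   25.   -79.8]
 [   4.3   20.9  -74.9]
 [   3.1   13.9  -70.3]
 [   6.4    8.3  -65.4]
 [   2.4  -12.6  -64.2]
 [   4.5  -11.8  -63.4]
 [   5.7   -0.8  -60.1]]
```

View pics/v9.png

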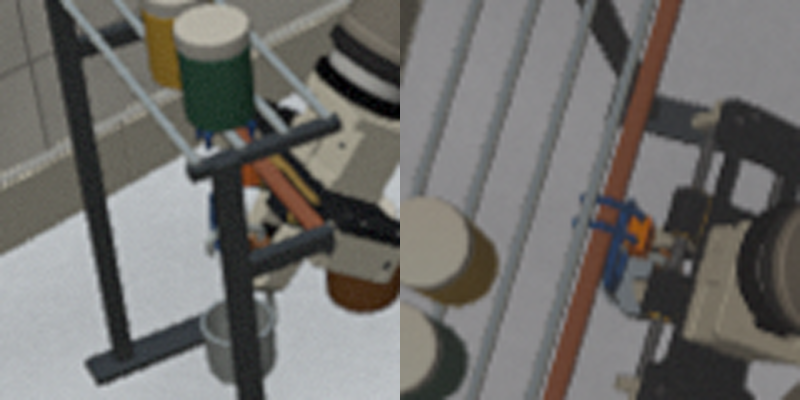

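```bash
python3 -m pendant '[{"linear":[0,0,-6],"twist":0},{"linear":[0,0,-12],"twist":0},{"linear":[0,0,-18],"twist":0},{"linear":[0,0,-24],"twist":0},{"linear":[0,0,-28],"twist":0},{"linear":[0,0,-31],"twist":0},{"linear":[0,0,-31],"twist":0},{"linear":[0,0,-31],"twist":0}]'
python3 dip.py
```

```text
time: 26.38
tool_pos: [586.8, 126.4, 139.5]
tcp_rot: [-2.497, 0.019, -0.251]
contact_force: [0.3, 0.1, -2.4]
grip_width: 18.1
t 26.375 TCP [586.8 126.4 139.5] G rail frame [[ -16.9   -1.1 -165.3]] yaw -14.398446651243844 joints [-0.2  0.5  1.7  0.7  1.1 -0.4]
side hook 25
[[ -13.7   10.1 -148.1]
 [ -12.3    8.4 -142.1]
 [  13.   -12.7 -116.9]
 [  17.5    1.6 -120.2]
 [  18.2    1.9 -126.1]
 [  20.3    0.8 -126. ]
 [  21.6    3.3 -126.8]
 [  22.6    0.  -125.6]
 [  23.4    5.7 -133.8]
 [  24.2    2.6 -129.3]
 [  24.9    3.  -135.2]
 [  25.6   -0.3 -130.9]
 [  25.8   -0.6 -134.3]]
loop 6 [   7.5  -25.  -112.5] [  8.8 -19.9 -85. ]
[[   8.4  -21.5 -112.5]
 [   8.8  -19.9 -108. ]
 [   8.6  -22.8  -94.2]
 [   7.5  -25.   -93.1]
 [   7.8  -23.4  -88.8]
 [   7.8  -22.6  -85. ]]
top hook 24
[[ -13.7    1.4 -141.3]
 [ -12.6   -0.6 -124.9]
 [  -9.7   -0.3 -127.6]
 [  -9.2   -4.6 -122.7]
 [  -6.5   -4.1 -123.9]
 [  -3.4    0.5 -118.5]
 [  -0.2   -1.4 -118.8]
 [   3.4    0.9 -112.2]
 [   5.1    7.8 -119.4]
 [   7.4    0.4 -120.1]
 [   8.9   -0.3 -112.3]
 [   9.9   -2.9 -113.8]]
loop 48 [   1.3  -18.5 -122.3] [ 10.8  24.9 -60.6]
[[   6.4    5.  -122.3]
 [   6.1   11.3 -116.1]
 [   2.2   22.1  -79.5]
 [   3.6   21.4  -71.3]
 [   3.1  -13.2  -67.9]
 [   6.1    0.7  -65.3]
 [   4.3   -2.   -64.3]
 [   3.5  -17.   -63. ]]
```

```bash
python3 -m pendant '[{"linear":[0,0,-1],"twist":0},{"linear":[0,0,-2],"twist":0},{"linear":[0,0,-2],"twist":0},{"linear":[0,0,-2],"twist":0}]' | sed -n 2,4p
python3 -m pendant '[{"linear":[0,0,-1],"twist":0},{"linear":[0,0,-2],"twist":0},{"linear":[0,0,-2],"twist":0},{"linear":[0,0,-2],"twist":0}]' | sed -n 2,4p
```

```text
tool_pos: [587.0, 126.4, 137.8]
tcp_rot: [-2.496, 0.018, -0.251]
contact_force: [0.0, 0.7, 4.4]
tool_pos: [587.9, 126.5, 137.2]
tcp_rot: [-2.495, 0.016, -0.252]
contact_force: [-0.6, -0.1, 9.8]
```

```bash
python3 -m pendant '[{"linear":[0,0,2],"twist":0},{"linear":[0,0,2.5],"twist":0},{"linear":[0,0,2.5],"twist":0}]' | sed -n 2,4p
python3 -m pendant '[{"linear":[0,0,0],"twist":0},{"linear":[0,0,0],"twist":0},{"linear":[0,0,0],"twist":0},{"linear":[0,0,0],"twist":0},{"linear":[0,0,0],"twist":0},{"linear":[0,0,0],"twist":0},{"linear":[0,0,0],"twist":0},{"linear":[0,0,0],"twist":0},{"linear":[0,0,0],"twist":0},{"linear":[0,0,0],"twist":0}]' 0
python3 dip.py
```

```text
tool_pos: [586.7, 126.4, 137.7]
tcp_rot: [-2.497, 0.019, -0.251]
contact_force: [0.0, -0.8, 2.2]
time: 29.1
tool_pos: [586.7, 126.4, 137.8]
tcp_rot: [-2.497, 0.019, -0.251]
contact_force: [0.7, -0.2, -0.1]
grip_width: 91.8
t 29.1 TCP [586.7 126.4 137.8] G rail frame [[ -16.9   -1.  -167. ]] yaw -14.395287820217316 joints [-0.2  0.5  1.7  0.7  1.1 -0.4]
side hook 21
[[ -12.7    6.9 -146.8]
 [ -11.7    2.8 -149.5]
 [  18.1    1.6 -126.4]
 [  18.3    3.  -122.1]
 [  19.5   -0.5 -124.1]
 [  21.1    2.1 -127.9]
 [  21.6    0.8 -138.5]
 [  21.9   -1.9 -127.3]
 [  22.5    2.3 -140.2]
 [  24.3    1.2 -136.9]
 [  24.6    1.3 -140. ]]
top hook 23
[[ -13.9    5.4 -148.5]
 [ -12.1   -3.  -124. ]
 [  -9.3   -0.6 -129.8]
 [  -8.3   -0.8 -118.1]
 [  -5.2   -0.6 -121.4]
 [  -2.7   -2.  -118.4]
 [   1.7   -0.4 -116.2]
 [   4.5    2.  -121.4]
 [   5.5   -2.6 -119.6]
 [   7.9   -0.  -123.1]
 [  10.2   -1.2 -118.7]
 [  19.3   -2.5 -124.2]]
loop 44 [   0.4  -18.1 -121.9] [  8.   24.7 -61.1]
[[   3.8    4.4 -121.9]
 [   7.1    8.7 -117.4]
 [   1.9   20.2  -89.5]
 [   4.1   21.   -74. ]
 [   4.4   17.1  -69. ]
 [   2.7  -12.8  -66. ]
 [   4.9  -12.1  -65.1]
 [   1.9   14.7  -64.5]
 [   1.1   -0.2  -63.1]]
```

Dipper is released and hangs in the loop. Retreat along the tool axis without touching.

```bash
python3 -m pendant '[{"linear":[-2,-8,10],"twist":0},{"linear":[-4,-16,20],"twist":0},{"linear":[-7,-28,36],"twist":0},{"linear":[-12,-46,61],"twist":0},{"linear":[-18,-70,92],"twist":0},{"linear":[-30,-110,130],"twist":0},{"linear":[-45,-160,170],"twist":0},{"linear":[-60,-220,180],"twist":0},{"linear":[-80,-270,180],"twist":0},{"linear":[-80,-270,180],"twist":0},{"linear":[-80,-270,180],"twist":0},{"linear":[-80,-270,180],"twist":0},{"linear":[-80,-270,180],"twist":0},{"linear":[-80,-270,180],"twist":0},{"linear":[-80,-270,180],"twist":0},{"linear":[-80,-270,180],"twist":0},{"linear":[-80,-270,180],"twist":0},{"linear":[-80,-270,180],"twist":0}]'
python3 - <<'E'
from near import *
prev=None
for i in range(2):
  for n in('side','top'):
    c=cap(n,'f_%s%d.png'%(n,i)); v,u=np.mgrid[0:420,0:560]; P=rf(pts(c,np.c_[u.ravel(),v.ravel()])); bl=mask(c,[100,80,20],[130,255,255]).ravel()>0
    b=P[bl&(np.abs(P[:,:2])<45).all(1)&(P[:,2]>-140)&(P[:,2]<25)]; up=b[b[:,2]>-10]; lo=b[b[:,2]<-105]
    print(n,len(b),'up med',np.median(up,0),'z max',b[:,2].max(),'low',lo[np.argsort(lo[:,2])][:2])
    d=P[~bl&(np.abs(P[:,0])<50)&(np.abs(P[:,1])<40)&(P[:,2]<-110)&(P[:,2]>-285)]
    for a,e in((-135,-105),(-190,-140),(-260,-208)):
        q=d[(d[:,2]>a)&(d[:,2]<e)]
        if len(q): print('  dip',a,len(q),q.min(0),q.max(0),np.median(q,0))
s=cv2.imread('pics/f_side1.png');t=cv2.imread('pics/f_top1.png')
cv2.imwrite('pics/v10.png',np.hstack([cv2.resize(s[110:310,140:340],(400,400),interpolation=2),cv2.resize(t[100:260,170:330],(400,400),interpolation=2)]))
E
```

```text
time: 31.45
tool_pos: [506.7, -143.7, 317.8]
tcp_rot: [-2.497, 0.019, -0.251]
contact_force: [0.4, 0.3, -0.8]
grip_width: 91.8
t 31.45 TCP [ 506.7 -143.7  317.8] G rail frame [[-298.4    9.8   13. ]] yaw -14.40008126661732 joints [-0.8  0.4  1.4  0.6  1.7 -0.5]
side 14 up med [15.9  8.2 -3.1] z max 0.32255750854778853 low []
  dip -135 16 [   8.7  -21.6 -134.7] [  25.3    4.9 -110.8] [  21.     1.4 -127.2]
  dip -190 85 [ -25.6  -10.1 -189.1] [  23.3   11.1 -143.5] [ -15.2    7.5 -163. ]
  dip -260 276 [ -19.2  -29.2 -258.5] [  36.6   27.4 -208.3] [  15.8    5.6 -228. ]
top 67 up med [-9.9 -7.4  8. ] z max 14.183097473349676 low [[   5.     7.9 -118.9]
 [   6.3    3.1 -118.3]]
  dip -135 34 [ -22.1   -5.6 -133.8] [  19.5   13.1 -114.6] [  -4.1   -1.2 -122.5]
  dip -190 44 [ -25.   -11.3 -183.4] [ -13.5    6.4 -141.2] [ -21.9    0.5 -147. ]
  dip -260 212 [ -22.   -29.9 -255.9] [  34.5   25.3 -208.1] [   9.3    3.7 -250.3]
side 13 up med [15.   6.8 -4.1] z max 0.30066265254265545 low []
  dip -135 16 [   7.7  -23.4 -133.2] [  24.9    3.8 -110.5] [  20.2    0.9 -127.3]
  dip -190 82 [ -25.7  -10.1 -186.1] [  22.8   12.1 -140.8] [ -14.9    6.6 -162.9]
  dip -260 275 [ -19.7  -27.6 -257.8] [  37.    27.8 -208.5] [  15.9    5.7 -228.4]
top 65 up med [-9.6 -7.5  6.8] z max 13.683802961485185 low [[   5.3    7.7 -120.4]
 [   8.4    5.9 -120.3]]
  dip -135 35 [ -21.6   -5.  -133.7] [  19.8   16.7 -111.8] [  -2.8   -1.  -121.8]
  dip -190 42 [ -25.3  -11.3 -184. ] [ -13.1    6.4 -140.4] [ -22.     0.2 -147.1]
  dip -260 212 [ -21.8  -29.4 -257.6] [  34.4   25.2 -208.7] [   9.9    3.5 -250.4]
```

View pics/v10.png

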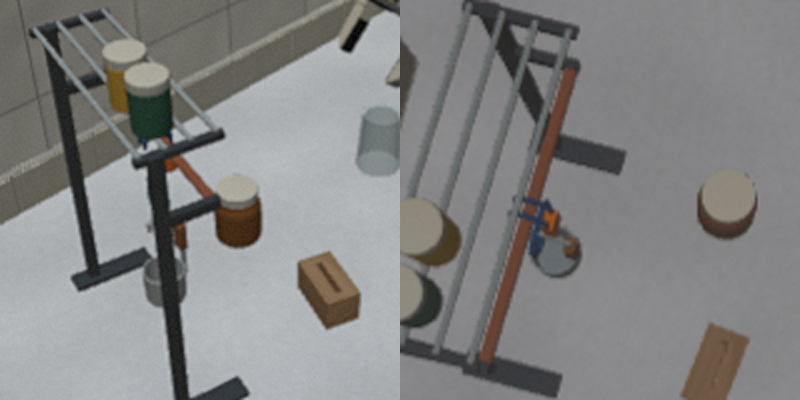

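```bash
python3 -c "
from plant import bot
print(bot.close_job(), bot.get_obs()['time'])"
```

```text
the job is handed in; nothing more can be done
the job is handed in; nothing more can be done
```

The blue hanger hangs by both hooks on the rail and the dipper hangs by its hook from the hanger's lower loop. Both are let go, and I handed the job in at about 31.5 s with the arm well clear. The system reports no verdict, so what follows is my own checking.

**How it was done:**
- **Leaning the tool:** the moves can't tilt the tool. I got the lean by repeatedly commanding poses beyond the arm's reach; each one left a little tilt behind, about 37° in all. This held the elbow and, earlier, one wrist joint at the end of their ranges. The elbow read 0.037–0.038 rad, while its lower limit is listed as 0.04. I took that as rounding and could not confirm it.
- **Hanger:** pinched at 20 mm, lifted out of the block, hooked over the rail and released.
- **Dipper:** pinched at 18 mm, its hook threaded through the loop, lowered and released.

**Last checks, camera depth in the rail frame:**
- **Hanger:** its hooks straddle the rail, with the crook about 9 mm above the rail axis. In the views where the loop shows, it hangs 3–4° off vertical.
- **Dipper:** its hook sits on the loop's bar, with the crook about 3 mm from the bar at contact. The cup hangs upright beneath it, roughly 60 mm above the bench.
- **At rest:** two pairs of pictures about 0.1 s apart agree to within measurement noise (1–2 mm), too coarse to measure the 60 mm/s limit. In the last view, the block, jar and tumbler stand where they were.

**What went wrong:** on the first try at the rail, a finger (my inference from the geometry) pressed it with about 26 N, below the 40 N limit. I backed off, came in along a different path and met no contact. Seating the dipper pushed on the loop with up to about 10 N, and I eased off before letting go.

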